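Back the sample carousel up one notch

ROBOT

A 6-joint arm with a two-finger parallel gripper is mounted at the origin on the work surface. World frame = base frame: x ahead of the robot, y to its left, z up, the work surface at z = 0. Lengths are in m, angles in rad, forces in N, time in s.
With the tool pointing down it reaches from about 0.3 to 0.775 m from the base axis. Payload 14.6 kg.
Tool frame: the origin (TCP) lies midway between the tips of the shut fingers; the grasp point (between the pads) lies 19 mm behind it (ctrl.hold_point_z is the distance from the TCP to the grasp point, in m); z points along the fingers, x is the direction in which the jaws open and shut, and the axes are right-handed (so a half turn about z gives the same grasp; the last joint's range is limited). The gripper opens to 94 mm and grips with 3 to 60 N. Pads are 16 mm wide; open, the fingers measure 119 mm over their backs; the gripper's body (75 mm by 177 mm) begins 78 mm behind the grasp point.
Start: joints at [-1.278, 0.3, 1.521, -0, 1.321, -0.067], TCP at [0.194, -0.515, 0.205] pointing down, gripper open.
Joint ranges: [-3.03, 3.03], [-0.79, 2.21], [0.23, 2.52], [-1.04, 4.18], [0, 3.07], [-2.55, 2.55]. Speed limits (rad/s): [2.22, 2.22, 2.57, 3.14, 3.14, 3.14].

INTERFACE

Orientations are given as [roll, pitch, yaw] about the fixed x, y, z axes, in that order (R = Rz(yaw) Ry(pitch) Rx(roll)).
In Python, from station import ctrl, viewer, ticket, nets gives the robot as it stands.
- The arm moves only by the tool carry_out, never from a script. Its argument "commands" is one flat list of numbers, 7 for each row, row after row: the closure, from -1 (fully open) to 1 (shut), so that 0 is half open, then the shift along the world's x, y, z in cm, then the turn, a rotation vector about the world's x, y, z in rad. In form: [gripper, tx, ty, tz, ax, ay, az, gripper, tx, ty, tz, ax, ay, az, ...]. A call has 1 to 12 rows; each row is the pose to reach, as a shift and turn from the pose measured when the call began; what a row does not reach only later rows make up. A row lasts 1/12 s, in which the tool goes at most 41.7 mm and 7.16 degrees, less where a joint would pass 70% of its speed; a pose out of reach is approached as far as the arm can. A call with a gripper value outside its range is refused whole. The fingers move at their own pace and stop on an object; "force" is the grip in N (left out, the last holds). Time passes only in rows, so rows that repeat a pose let the fingers close. It gives the time, the measured TCP pose, the force and the opening at its end, in the units of the state.
- ctrl.get_obs(): the state, without advancing time (a new reading comes with each control period).
- viewer.camera(name): name is "side" or "top" or "wrist"; returns (picture, depth): 400x640x3 uint8, blue, green, red; 400x640 float32, m along the optical axis (not along the pixel's ray), 0 where there is no reading.
- viewer.camera_info(name): a dict with "fx", "fy", "cx", "cy" (pixels), "R" (3x3) and "t" (3): a world point X has camera coordinates R X + t. Camera axes: x right, y down, z forward; pixel columns grow to the right and rows downward; lengths in m; the calibration is good to about 2 mm. The wrist camera is an equidistant fisheye: a pixel r from the principal point sees the ray r / f radians off the axis. A picture is of the moment at which its call begins: read the wrist's pose just before it. camera_info takes no time and is no camera call; for the wrist camera it gives the pose at the moment of the call.
- ticket.hand_in(): hands the job in, once; it reports no verdict.
Trained networks look in the newest picture that a camera, given by its name, has taken for a name from the list of things; names that differ only in an ending like _2 or _b are one class to them, and where a whole thing is asked for, a point or a joint stands for the part that bears it (a point fixed in the world has none). Each returns a list of dicts, best first, with "confidence" (0 to 1); they miss things now and then, are a little off and sometimes report something else, mostly with a low value. They report only what shows in the picture. A call takes as long as a camera call.
- nets.silhouettes(camera, thing): "region" (400x640 bool, what is visible of it) and "extent" ([left, top, right, bottom] in pixels, round what is visible of it).
The state is a dict: "time_s": time; "qpos": joint angles; "joint_vel": joint speeds; "tau": joint torques, N m; "ee_pos": TCP position; "eef_rot": TCP orientation; "force": force on the tool from outside, world axes, zero at the start; "moment": the same for the moment, N m; "grip_width": finger opening in m.
Only numpy, scipy, OpenCV 4.12 (cv2) and the standard library are available. Lean on these libraries where they do the work, as an engineer would, in place of code of your own. Each camera call takes 0.05 s, during which the arm holds its last target. There are 200 camera calls.

TASK

The sample carousel has run one position too far. Tip its red pawl up out of the ratchet teeth with a fingertip, push the blue wheel backward (anticlockwise seen from above) by exactly one notch using its orange post, then push the pawl back over so that it drops fully into the new notch. Only push: take nothing between the fingers, and leave the vial, bottle, rack and screwdriver where they are.

Things in the scene. Friction and masses are not known exactly. Their poses are not given: they have to be found in the camera images.
- carousel_unit: black carousel housing with cream top and orange stripe, fixed to the bench, 230 x 255 mm, top 60 mm above the bench; origin on the bench right under the wheel's axis. Its x axis points away from its front, z is up; the pawl stands at its -y side.
- wheel_centre (a point): centre of the blue wheel's flat upper face (180 mm diameter, 75 mm above the bench, axis vertical). On the face stand 8 steel saw teeth 14 mm high, 45 degrees apart, in a ring from 70 to 89 mm radius, an orange post, a low hub and 7 low sample pans (6 to 8 mm high).
- post_top (a point): centre of the top of the orange upright post, 12 mm diameter, 45 mm tall, fixed on the wheel 50 mm from its axis and turning with it: the thing to push. The wheel turns stiffly (about 2 to 3 N at the post) and stays where it is left.
- wheel (a joint): angle of the wheel in rad, growing anticlockwise seen from above (backward). Within 0.05 of 0 at the start; one notch is 0.785 (45 degrees). The nose fits the new notch when the angle is within about 0.08 of 0.785.
- pawl (a joint): angle of the red pawl in rad: 0 = fully down in the notch, 0.95 = fully tipped up against its stop. Nose clear of the teeth above 0.45. Top-heavy: under about 0.5 it falls back down by itself, over about 0.55 it falls up to its stop and stays there. Needs less than 1.5 N at the tab.
- pawl_pivot (a point): the pawl's level hinge axis, 103 mm above the bench, 125 mm from the wheel's axis at the housing's -y side; it does not move. The pawl's arm runs from here 52 mm towards the wheel, nose under its end 45 mm from the hinge; a tail reaches 24 mm the other way. Pawl up: arm's end and tab's head both stand about 150 mm above the bench, like a V; touching the arm tips the pawl down again.
- tab_head (a point): centre of the rounded bar (10 mm thick, 34 mm long, along the hinge) topping the pawl's red thumb tab, 52 mm from the hinge; tab 30 mm wide, 6 mm thick. Pawl down: it leans 25 degrees from upright towards the wheel's axis; pawl up: 29 degrees away. Push it away from the wheel to tip the pawl up, towards the wheel to drop it. Axes: z along the tab to its head, x away from the wheel.
- vial: loose sample vial, 22 mm diameter, 45 mm tall, blue cap, standing on the housing's far left corner; origin under its foot. Leave alone.
- solvent: loose amber bottle, 44 mm diameter, 100 mm tall, on the bench; origin under its foot. Leave alone.
- rack: loose blue vial rack, 75 x 115 x 32 mm, on the bench; origin under its middle. Leave alone.
- screwdriver: screwdriver lying on the bench. Leave alone.
- nose (a point): middle of the underside of the pawl's nose, 9 mm wide along the ring of teeth. Each gap between teeth has a flat floor 22 mm long at 80 mm radius for it; one end is an upright tooth face that the nose stops when the wheel is pushed anticlockwise, the other a ramp.

How it is judged:
By the outcome, as a careful person would: the job done as asked, in the order asked, and still so for the second after the job is handed in, with the robot touching nothing.
It also fails if it takes over 58 s, if anything falls off the work surface, if the arm or the gripper's body presses on something with over 40 N, if the wrist force passes 120 N, or if a joint passes its speed limit or range.

## Working session

There is one attempt and no reset: what is moved stays moved. The work goes in short steps, Python scripts to look and compute and a tool call to move; the robot and the scene stay as the last step left them, time stands still between calls to the robot, and variables do not carry over. Pictures are saved under pics/ and viewed, about 8 in all and at most 12, crops included, and the job is handed in when it is done.

Besides the shell and the picture viewer there is one more tool, called after "Request:" as name(argument=value, ...) on one line, values as JSON. carry_out: Moves the arm, as the interface text tells. Its arguments: {"type":"object","properties":{"commands":{"type":"array","items":{"type":"number"}},"force":{"type":"number"}},"required":["commands"]}

```bash
mkdir -p pics; ls; cat > h.py <<'E'
import numpy as np, cv2
from station import ctrl, viewer, ticket, nets
def world(cam,u,v,d,info=None):
    i=info or viewer.camera_info(cam); R=np.array(i["R"]);t=np.array(i["t"])
    p=np.stack([(np.asarray(u)-i["cx"])/i["fx"]*d,(np.asarray(v)-i["cy"])/i["fy"]*d,np.asarray(d)],-1)
    return (p-t)@R
E
python3 - <<'E'
from h import *
print(ctrl.get_obs())
for c in ["top","side"]:
    im,d=viewer.camera(c); cv2.imwrite(f"pics/{c}0.png",im); np.save(f"{c}0.npy",d)
    i=viewer.camera_info(c); print(c,-np.array(i["R"]).T@i["t"],i["fx"])
    for n in ["carousel_unit","wheel","post_top","tab_head","pawl","vial","solvent","nose"]:
        for r in nets.silhouettes(c,n)[:2]:
            m=r["region"]&(d>0); v,u=np.nonzero(m); 
            if len(u)==0: continue
            w=world(c,u,v,d[m]); print(c,n,round(r["confidence"],2),r["extent"],len(u),np.median(w,0).round(3),w.min(0).round(3),w.max(0).round(3))
E
```

```text
pics
{'time_s': 0.0, 'qpos': array([-1.27758015e+00,  3.00448108e-01,  1.52159727e+00,  1.50240288e-06,
        1.32067160e+00, -6.65864598e-02]), 'joint_vel': array([-0.00114369, -0.00015759,  0.00123628,  0.00171632, -0.00013991,
       -0.00026493]), 'tau': array([-1.22246729e-03, -5.31799150e+01, -3.52727330e+01,  7.07541802e-02,
        2.44479912e-02, -3.73739942e-05]), 'ee_pos': array([ 0.19357796, -0.51452846,  0.20489209]), 'eef_rot': array([-3.14151639e+00,  1.12173920e-03, -1.21099402e+00]), 'force': array([0.22127063, 0.26037264, 0.18562438]), 'moment': array([-0.01386826,  0.04014038,  0.00167777]), 'grip_width': 0.09418987745950776}
top [ 0.4211425  -0.00857743  1.47162278] 497.30493416996825
top carousel_unit 0.73 [283.4, 177.7, 381.0, 268.6] 7184 [ 0.554 -0.03   0.065] [ 0.423 -0.172 -0.005] [0.699 0.113 0.161]
top wheel 0.6 [281.8, 176.5, 381.5, 267.9] 7090 [ 0.554 -0.031  0.065] [ 0.426 -0.175 -0.006] [0.699 0.114 0.161]
top wheel 0.57 [290.5, 189.6, 355.5, 255.0] 3162 [ 0.555 -0.012  0.078] [ 0.469 -0.101  0.052] [0.648 0.078 0.127]
top post_top 0.8 [291.5, 191.4, 
[... 980 characters left out ...]
ide wheel 0.76 [259.3, 201.4, 331.9, 253.5] 2394 [ 0.541 -0.022  0.077] [ 0.465 -0.142  0.033] [0.643 0.151 0.155]
side post_top 0.83 [256.7, 202.4, 332.9, 256.3] 2438 [ 0.541 -0.022  0.077] [ 0.461 -0.141  0.032] [0.651 0.175 0.157]
side pawl 0.73 [297.3, 219.1, 315.2, 254.8] 454 [ 0.576 -0.127  0.128] [ 0.558 -0.161  0.076] [0.59  0.016 0.157]
side solvent 0.6 [369.1, 220.4, 392.2, 263.3] 639 [ 0.75  -0.061  0.05 ] [ 0.732 -0.071 -0.001] [0.806 0.067 0.102]
side solvent 0.59 [295.6, 219.0, 318.2, 253.5] 449 [ 0.575 -0.127  0.127] [ 0.558 -0.161  0.06 ] [ 0.596 -0.034  0.157]
side nose 0.69 [295.7, 223.1, 313.3, 257.4] 459 [ 0.576 -0.127  0.127] [ 0.558 -0.161  0.06 ] [ 0.596 -0.034  0.157]
```

```bash
python3 - <<'E'
from h import *
t=cv2.imread("pics/top0.png");s=cv2.imread("pics/side0.png")
a=cv2.resize(t[140:280,260:400],(560,560),interpolation=cv2.INTER_CUBIC)
cv2.imwrite("pics/a.png",a)
b=cv2.resize(s[170:310,230:410],(800,622)[:2],interpolation=cv2.INTER_CUBIC)[:600]
cv2.imwrite("pics/b.png",b)
for c,im in [("top",t),("side",s)]:
    d=np.load(c+"0.npy"); i=viewer.camera_info(c)
    h=cv2.cvtColor(im,cv2.COLOR_BGR2HSV).astype(int); H,S,V=h[...,0],h[...,1],h[...,2]
    vv,uu=np.mgrid[:400,:640]; w=world(c,uu,vv,d,i)
    box=(w[...,0]>.4)&(w[...,0]<.72)&(w[...,1]>-.22)&(w[...,1]<.13)&(d>0)
    for n,m in [("post",(H>8)&(H<22)&(S>150)&(w[...,2]>.095)),("red",((H<6)|(H>174))&(S>140)&(w[...,2]>.06)),("redhigh",((H<6)|(H>174))&(S>140)&(w[...,2]>.138)),("blue",(H>95)&(H<125)&(S>120)&(abs(w[...,2]-.075)<.006))]:
        m=m&box; p=w[m]
        if len(p)==0: continue
        print(c,n,len(p),p.mean(0).round(4),p.min(0).round(3),p.max(0).round(3))
        if n=="blue":
            hull=cv2.convexHull(p[:,:2].astype(np.float32)); print(cv2.minEnclosingCircle(hull))
        if n=="post":
            q=p[p[:,2]>.115]; print("posttop",len(q),q.mean(0).round(4))
    if c=="top":
        m=box&(abs(w[...,2]-.06)<.004); print(cv2.minAreaRect(w[m][:,:2].astype(np.float32)))
E
```

```text
top post 2 [0.5341 0.0338 0.1246] [0.534 0.032 0.122] [0.534 0.035 0.127]
posttop 2 [0.5341 0.0338 0.1246]
top red 113 [ 0.5741 -0.117   0.1281] [ 0.562 -0.14   0.1  ] [ 0.588 -0.085  0.161]
top redhigh 41 [ 0.5735 -0.1163  0.1511] [ 0.562 -0.123  0.139] [ 0.587 -0.111  0.161]
((0.5578649044036865, -0.029599174857139587), (0.2284332513809204, 0.25081586837768555), 10.199254989624023)
side post 33 [0.5394 0.0255 0.1098] [ 0.534 -0.113  0.096] [0.589 0.032 0.153]
posttop 10 [0.5426 0.0157 0.1219]
side red 324 [ 0.5752 -0.1258  0.1323] [ 0.558 -0.145  0.105] [ 0.589 -0.114  0.156]
side redhigh 125 [ 0.5734 -0.1191  0.1473] [ 0.558 -0.126  0.138] [ 0.587 -0.114  0.156]
```

View pics/a.png

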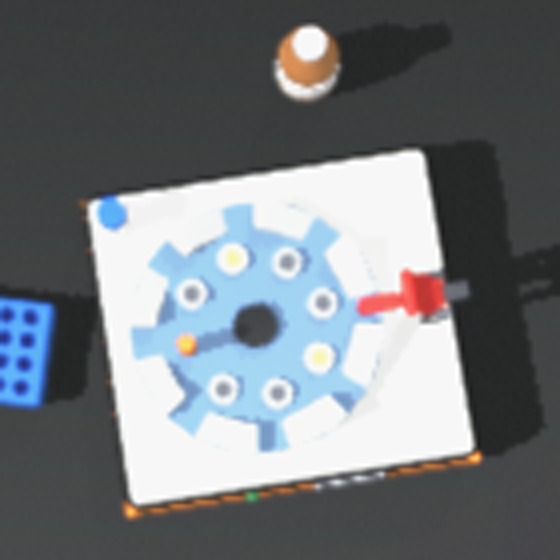

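View pics/b.png

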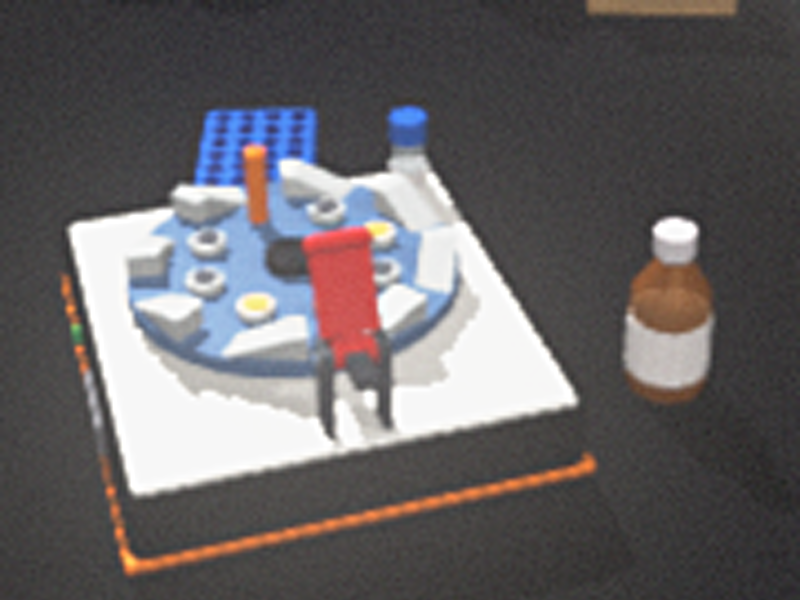

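The pictures agree: housing yaw ≈ 10°, wheel axis ≈ (0.556, -0.013) and pawl pivot ≈ (0.578, -0.136). The tab head (0.5735, -0.117, 0.150) is at top-crop pixel (425,293), and the post (0.534, 0.034) is at (187,344), about 115° in the world frame. Now moving above the pawl, on its wheel side.

Request:
carry_out(commands=[1,19,21,3,0,0,0.69,1,19,21,3,0,0,0.69,1,19,21,3,0,0,0.69,1,19,21,3,0,0,0.69,1,19,21,3,0,0,0.69,1,19,21,3,0,0,0.69,1,37,42.5,3,0,0,1.38,1,37,42.5,3,0,0,1.38,1,37,42.5,3,0,0,1.38,1,37,42.5,3,0,0,1.38,1,37,42.5,3,0,0,1.38,1,37,42.5,3,0,0,1.38], force=20)

```text
time_s: 1.9
ee_pos: [0.5227, -0.1375, 0.2349]
eef_rot: [3.141, -0.0, 0.176]
force: [0.5, -0.3, -0.4]
grip_width: 0.0176
```

Request:
carry_out(commands=[1,0,0,0,0,0,0,1,0,0,0,0,0,0])

```text
time_s: 2.07
ee_pos: [0.5235, -0.1358, 0.2346]
eef_rot: [3.142, 0.0, 0.18]
force: [-0.4, 0.4, -0.8]
grip_width: 0.0039
```

Request:
carry_out(commands=[1,4.6,4.6,0,0,0,0,1,4.6,4.6,0,0,0,0,1,4.6,4.6,0,0,0,0,1,4.6,4.6,0,0,0,0])

```text
time_s: 2.4
ee_pos: [0.5693, -0.0903, 0.2343]
eef_rot: [-3.142, 0.001, 0.179]
force: [-0.4, 0.2, 0.2]
grip_width: 0.0007
```

```bash
cat >> h.py <<'E'
def wristworld(info,d):
    v,u=np.mgrid[:d.shape[0],:d.shape[1]].astype(float)
    x=u-info["cx"];y=v-info["cy"];r=np.hypot(x,y)+1e-9
    th=r/info["fx"]; k=np.tan(np.clip(th,0,1.45))/r*d
    p=np.stack([x*k,y*k,d],-1)
    return (p-np.array(info["t"]))@np.array(info["R"])
def look(tag):
    i=viewer.camera_info("wrist"); im,d=viewer.camera("wrist"); w=wristworld(i,d)
    cv2.imwrite(f"pics/{tag}.png",im); ok=d>0
    h=cv2.cvtColor(im,cv2.COLOR_BGR2HSV).astype(int); H,S=h[...,0],h[...,1]
    red=((H<6)|(H>174))&(S>140)&ok&(w[...,2]>.08)&(w[...,2]<.17)
    org=(H>7)&(H<22)&(S>150)&ok&(w[...,2]>.085)&(w[...,2]<.13)
    bl=(H>95)&(H<125)&(S>70)&ok&(abs(w[...,2]-.075)<.006)
    return im,d,w,red,org,bl
E
python3 - <<'E'
from h import *
print(ctrl.get_obs()["ee_pos"])
im,d,w,red,org,bl=look("w1")
for n,m in [("red",red),("redhigh",red&(w[...,2]>.14)),("org",org),("orgtop",org&(w[...,2]>.117)),("bl",bl)]:
    p=w[m]
    if len(p): print(n,len(p),p.mean(0).round(4),np.percentile(p,2,0).round(3),np.percentile(p,98,0).round(3))
p=w[bl][:,:2].astype(np.float32); print(cv2.minEnclosingCircle(cv2.convexHull(p)))
E
```

```text
[ 0.56927067 -0.09031944  0.23425523]
red 368 [ 0.5725 -0.0986  0.1068] [ 0.566 -0.119  0.096] [ 0.579 -0.081  0.109]
org 140 [0.5403 0.0346 0.1155] [0.535 0.031 0.091] [0.545 0.041 0.122]
orgtop 99 [0.5399 0.0358 0.1203] [0.535 0.031 0.118] [0.545 0.041 0.122]
bl 11074 [ 0.5563 -0.009   0.0755] [ 0.483 -0.078  0.074] [0.63  0.063 0.077]
((0.5568715333938599, -0.010377944447100163), 0.08841966092586517)
```

View pics/w1.png

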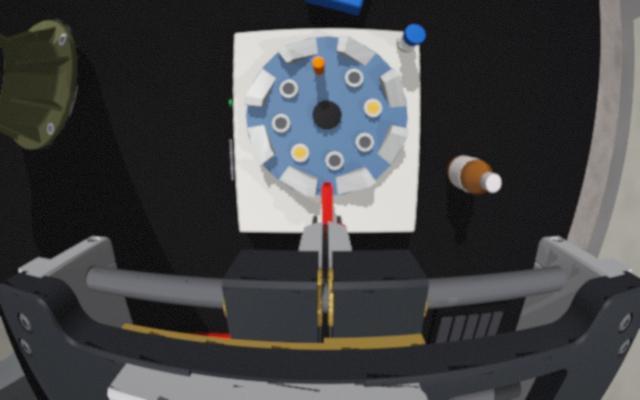

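The post is at (0.540, 0.036), 50 mm from the axis at (0.557, -0.0115), so it sits at ≈ 109.7° in the world frame. The arm lies at yaw 10.2°, and the fingertips are between the pawl and the wheel as planned. Next: descend, then tip the pawl.

Request:
carry_out(commands=[1,0,0,-4,0,0,0,1,0,0,-7.5,0,0,0,1,0,0,-9.2,0,0,0,1,0,0,-9.2,0,0,0,1,0,0,-9.2,0,0,0])

```text
time_s: 2.87
ee_pos: [0.5683, -0.0921, 0.1429]
eef_rot: [-3.142, 0.001, 0.177]
force: [-0.7, 0.4, 0.8]
grip_width: 0.0001
```

Request:
carry_out(commands=[1,0.1,-0.5,0,0,0,0,1,0.2,-1,0,0,0,0,1,0.3,-1.5,0,0,0,0,1,0.4,-2,0,0,0,0,1,0.4,-2.4,0,0,0,0,1,0.5,-2.8,0,0,0,0,1,0.6,-3.2,0,0,0,0,1,0.7,-3.6,0,0,0,0,1,0.8,-4.1,0,0,0,0,1,0.9,-4.6,0,0,0,0,1,1.0,-5.1,0,0,0,0,1,1.0,-5.1,0,0,0,0])

```text
time_s: 3.87
ee_pos: [0.5784, -0.144, 0.1428]
eef_rot: [3.141, 0.001, 0.176]
force: [0.2, -0.2, -0.5]
grip_width: 0.0005
```

```bash
python3 - <<'E'
from h import *
im,d=viewer.camera("side"); cv2.imwrite("pics/s1.png",cv2.resize(im[140:310,210:410],(800,680))[:600])
E
```

```text
(no output)
```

View pics/s1.png

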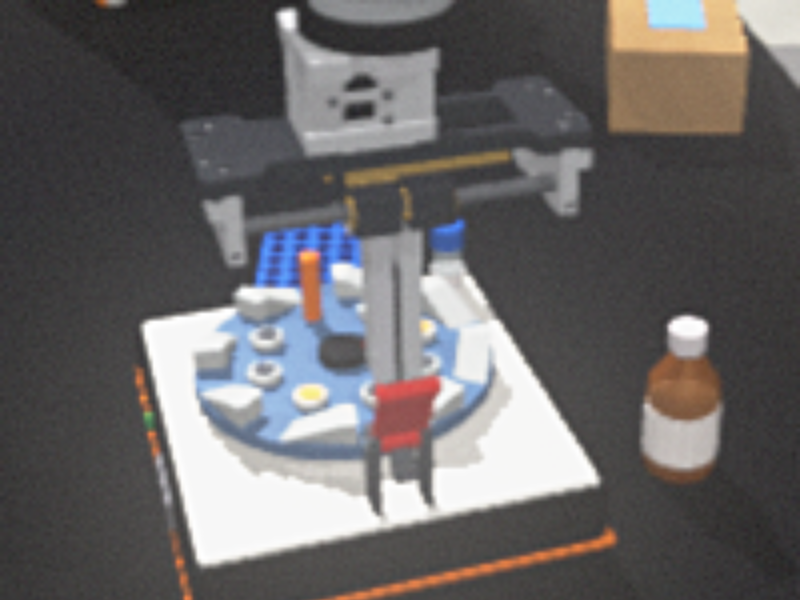

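The pawl is tipped up to its stop (tab at crop (405,412)), with the finger in the V. Lifting straight up, then going behind the post.

Request:
carry_out(commands=[1,0,0,3,0,0,0,1,0,0,6,0,0,0,1,0,0,9,0,0,0,1,0,0,9,0,0,0,1,-0.3,4,9,0,0,0,1,-0.6,8,9,0,0,0.06,1,-0.9,12,9,0,0,0.12,1,-1.2,16,9,0,0,0.17,1,-1.3,18.9,9,0,0,0.17,1,-1.3,18.9,9,0,0,0.17,1,-1.3,18.9,9,0,0,0.17])

```text
time_s: 4.83
ee_pos: [0.5651, 0.0468, 0.2325]
eef_rot: [-3.142, 0.001, 0.349]
force: [-0.4, 0.0, 0.6]
grip_width: 0.0004
```

```bash
python3 - <<'E'
from h import *
print(ctrl.get_obs()["ee_pos"])
im,d,w,red,org,bl=look("w2")
for n,m in [("red",red),("org",org),("orgtop",org&(w[...,2]>.117))]:
    p=w[m]
    if len(p): print(n,len(p),p.mean(0).round(4),np.percentile(p,2,0).round(3),np.percentile(p,98,0).round(3))
im,d=viewer.camera("side"); h=cv2.cvtColor(im,cv2.COLOR_BGR2HSV).astype(int); H,S=h[...,0],h[...,1]
v,u=np.mgrid[:400,:640]; w=world("side",u,v,d); box=(d>0)&(w[...,0]>.5)&(w[...,0]<.65)&(w[...,1]<-.08)&(w[...,1]>-.2)
p=w[box&((H<6)|(H>174))&(S>140)]; print(len(p),np.percentile(p,2,0),np.percentile(p,98,0))
E
```

```text
[0.56509533 0.04683297 0.23254525]
org 121 [0.54   0.0397 0.1128] [0.535 0.033 0.088] [0.544 0.043 0.121]
orgtop 69 [0.5404 0.0379 0.1201] [0.535 0.033 0.118] [0.544 0.042 0.122]
125 [ 0.56823075 -0.16741507  0.1038213 ] [ 0.59438944 -0.11012434  0.15408279]
```

```bash
cat >> h.py <<'E'
def phase(w,ok,bl,c=(.5568,-.0112)):
    a=np.degrees(np.arctan2(w[...,1]-c[1],w[...,0]-c[0])); r=np.hypot(w[...,0]-c[0],w[...,1]-c[1])
    ring=ok&(r>.076)&(r<.084)&(w[...,2]>.06)&(w[...,2]<.1)
    fl=ring&bl&(w[...,2]<.079)
    h1=np.histogram(a[fl],360,(-180,180))[0]; h0=np.histogram(a[ring],360,(-180,180))[0]
    f=h1/np.maximum(h0,1)
    b=f>.5; runs=[]; s=None
    for k in range(361):
        on=k<360 and b[k] and h0[k]>0
        if on and s is None:s=k
        if not on and s is not None: runs.append((s-180,k-180)); s=None
    return [q for q in runs if q[1]-q[0]>5]
E
python3 - <<'E'
from h import *
im,d,w,red,org,bl=look("w3")
for lo,hi in phase(w,d>0,bl): print(lo,hi,(lo+hi)/2,((lo+hi)/2+79.8+22.5)%45-22.5)
E
```

```text
-174 -164 -169.0 0.7999999999999972
3 18 10.5 0.29999999999999716
48 63 55.5 0.30000000000001137
93 107 100.0 -0.19999999999998863
140 151 145.5 0.30000000000001137
```

Gap centres sit within 0.3° of the pawl's direction, so the wheel starts at about 0 and the post must go from 109.4° to 154.4°. Descending behind the post.

Request:
carry_out(commands=[1,0,0,-4,0,0,0,1,0,0,-8,0,0,0,1,0,0,-12,0,0,0,1,0,0,-13.4,0,0,0,1,0,0,-13.4,0,0,0,1,0,0,-13.4,0,0,0])

```text
time_s: 5.48
ee_pos: [0.5656, 0.0437, 0.0988]
eef_rot: [-3.141, 0.002, 0.344]
force: [0.6, -0.9, 1.2]
grip_width: 0.0004
```

```bash
cat > arc.py <<'E'
from h import *
import sys
o=ctrl.get_obs(); e=o["ee_pos"]; y0=o["eef_rot"][2]; print(e,y0,o["force"])
for f in map(float,sys.argv[1:]):
    a=np.radians(f); r=np.array([np.cos(a),np.sin(a)]); t=np.array([-r[1],r[0]])
    p=np.array([.5568,-.0112])+.050*r-.0185*t
    print(f,((p-e[:2])*100).round(2),round(a-np.pi/2-y0,2))
E
python3 arc.py 105 109 113 117 121 125 129 133 137 141 145 148
```

```text
[0.56555425 0.04365512 0.09876482] 0.34365990022779846 [ 0.61123785 -0.86007825  1.24140189]
105.0 [-0.38 -0.18] -0.08
109.0 [-0.75 -0.16] -0.01
113.0 [-1.13 -0.16] 0.06
117.0 [-1.5  -0.19] 0.13
121.0 [-1.86 -0.25] 0.2
125.0 [-2.23 -0.33] 0.27
129.0 [-2.58 -0.44] 0.34
133.0 [-2.93 -0.57] 0.41
137.0 [-3.27 -0.72] 0.48
141.0 [-3.6 -0.9] 0.55
145.0 [-3.91 -1.1 ] 0.62
148.0 [-4.14 -1.27] 0.67
```

Request:
carry_out(commands=[1,-0.4,-0.1,0,0,0,0,1,-0.75,-0.15,0,0,0,0,1,-1.1,-0.15,0,0,0,0.06,1,-1.5,-0.2,0,0,0,0.13,1,-1.85,-0.25,0,0,0,0.2,1,-2.25,-0.35,0,0,0,0.27,1,-2.6,-0.45,0,0,0,0.34,1,-2.95,-0.6,0,0,0,0.41,1,-3.25,-0.7,0,0,0,0.48,1,-3.6,-0.9,0,0,0,0.55,1,-3.9,-1.1,0,0,0,0.62,1,-4.1,-1.25,0,0,0,0.67])

```text
time_s: 6.48
ee_pos: [0.5249, 0.0312, 0.1004]
eef_rot: [3.139, 0.0, 1.017]
force: [-0.3, 2.8, 0.2]
grip_width: 0.0002
```

```bash
python3 arc.py 148 150 152 154; python3 - <<'E'
from h import *
im,d,w,red,org,bl=look("w4")
for lo,hi in phase(w,d>0,bl): print(lo,hi,(lo+hi)/2,((lo+hi)/2+79.8)%45-45)
p=w[org]; c=np.array([.5568,-.0112])
if len(p): q=p[p[:,2]>.11].mean(0); print(len(p),q,np.degrees(np.arctan2(q[1]-c[1],q[0]-c[0])))
E
```

```text
[0.52486514 0.03116642 0.10040493] 1.0172943083493526 [-0.26006241  2.76154094  0.16231712]
148.0 [-0.07 -0.02] -0.01
150.0 [-0.21 -0.13] 0.03
152.0 [-0.35 -0.26] 0.06
154.0 [-0.49 -0.38] 0.1
-180 -171 -175.5 -5.700000000000003
-135 -125 -130.0 -5.200000000000003
-92 -81 -86.5 -6.700000000000003
84 100 92.0 -8.199999999999989
129 144 136.5 -8.699999999999989
440 [0.51188564 0.01880603 0.1184638 ] 146.25422603236012
```

The wheel is about 36.5° round, both by gap phase and by post. Another ~8.5° to push.

Request:
carry_out(commands=[1,-0.2,-0.15,0,0,0,0.03,1,-0.35,-0.25,0,0,0,0.06,1,-0.5,-0.4,0,0,0,0.1,1,-0.62,-0.5,0,0,0,0.13,1,-0.62,-0.5,0,0,0,0.13,1,-0.62,-0.5,0,0,0,0.13])

```text
time_s: 7.03
ee_pos: [0.5187, 0.0258, 0.1012]
eef_rot: [3.138, 0.0, 1.148]
force: [-0.2, 0.0, 0.4]
grip_width: 0.0006
```

```bash
python3 arc.py 154 156 158; python3 - <<'E'
from h import *
im,d,w,red,org,bl=look("w5")
for lo,hi in phase(w,d>0,bl): print(lo,hi,(lo+hi)/2,((lo+hi)/2+79.8+22.5)%45-22.5)
p=w[org]; c=np.array([.5568,-.0112])
if len(p): q=p[p[:,2]>.11].mean(0); print(len(p),q,np.degrees(np.arctan2(q[1]-c[1],q[0]-c[0])))
E
```

```text
[0.51866266 0.02580542 0.10117636] 1.1478059742433373 [-0.17947406  0.04861552  0.35781951]
154.0 [0.13 0.15] -0.03
156.0 [-0.    0.02] 0.0
158.0 [-0.13 -0.11] 0.04
-174 -162 -168.0 1.7999999999999972
-127 -118 -122.5 2.299999999999997
-82 -73 -77.5 2.299999999999997
93 109 101.0 0.8000000000000114
137 153 145.0 -0.19999999999998863
433 [0.5079241  0.01166981 0.11845836] 154.92435938675175
```

The wheel is within about 1° of the new notch. Backing off, lifting, and crossing over to the outside of the tab.

Request:
carry_out(commands=[1,0.3,0.6,0,0,0,0,1,0.5,1.1,0,0,0,0,1,0.5,1.1,4,0,0,0,1,0.5,1.1,8,0,0,0,1,0.5,1.1,11,0,0,0,1,0.5,1.1,13.5,0,0,-0.1,1,0.9,-1,13.5,0,0,-0.2,1,1.5,-4,13.5,0,0,-0.32,1,2.3,-7,13.5,0,0,-0.44,1,3.2,-10,13.5,0,0,-0.56,1,4.2,-13,13.5,0,0,-0.68,1,5.2,-16,13.5,0,0,-0.8])

```text
time_s: 8.08
ee_pos: [0.5711, -0.1352, 0.236]
eef_rot: [3.139, 0.0, 0.342]
force: [0.7, 1.1, 0.2]
grip_width: 0.0003
```

Request:
carry_out(commands=[1,1.0,-3,0,0,0,-0.08,1,1.7,-5,0,0,0,-0.17,1,1.7,-5,0,0,0,-0.17,1,1.7,-5,0,0,0,-0.17])

```text
time_s: 8.42
ee_pos: [0.5883, -0.1854, 0.2354]
eef_rot: [3.139, 0.001, 0.171]
force: [-0.2, 0.6, 0.8]
grip_width: 0.0007
```

```bash
python3 - <<'E'
from h import *
o=ctrl.get_obs();print(o["ee_pos"],o["eef_rot"])
im,d,w,red,org,bl=look("w6")
p=w[org&(w[...,2]>.117)]; c=np.array([.5568,-.0112]); q=p.mean(0); print(len(p),q,np.degrees(np.arctan2(q[1]-c[1],q[0]-c[0])))
for lo,hi in phase(w,d>0,bl): print(lo,hi,((lo+hi)/2+79.8+22.5)%45-22.5)
E
```

```text
[ 0.58831648 -0.18537416  0.23540124] [3.13920873e+00 9.41322928e-04 1.71202594e-01]
0 [nan nan nan] nan
-178 -163 -0.7000000000000028
-133 -117 -0.20000000000000284
-39 -26 2.299999999999997
7 19 2.799999999999997<stdin>:4: RuntimeWarning: Mean of empty slice.
  ret = um.true_divide(
```

View pics/w6.png

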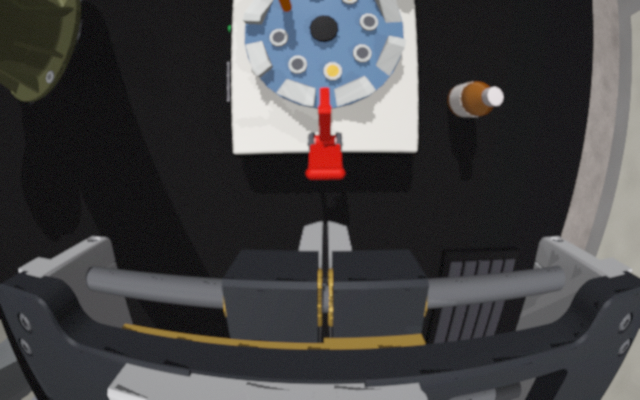

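The pawl is up at (325,140), the finger is outside it in line, and the nose sits over a gap. Descending and pushing the tab back over.

Request:
carry_out(commands=[1,0,0,-4,0,0,0,1,0,0,-7.5,0,0,0,1,0,0,-9.3,0,0,0,1,0,0,-9.3,0,0,0,1,0,0,-9.3,0,0,0])

```text
time_s: 8.88
ee_pos: [0.5883, -0.1834, 0.1432]
eef_rot: [3.139, 0.001, 0.175]
force: [-0.4, 0.4, 1.2]
grip_width: 0.0006
```

Request:
carry_out(commands=[1,-0.1,0.5,0,0,0,0,1,-0.2,1,0,0,0,0,1,-0.25,1.4,0,0,0,0,1,-0.3,1.8,0,0,0,0,1,-0.4,2.2,0,0,0,0,1,-0.5,2.6,0,0,0,0,1,-0.55,3,0,0,0,0,1,-0.6,3.4,0,0,0,0,1,-0.7,3.8,0,0,0,0,1,-0.75,4.2,0,0,0,0,1,-0.8,4.5,0,0,0,0,1,-0.8,4.5,0,0,0,0])

```text
time_s: 9.88
ee_pos: [0.5802, -0.1378, 0.1432]
eef_rot: [3.14, 0.001, 0.175]
force: [1.0, 0.3, 0.3]
grip_width: 0.0004
```

Request:
carry_out(commands=[1,0.5,-3,0,0,0,0,1,1,-6,0,0,0,0,1,1.5,-9,0,0,0,0,1,1.5,-9,9,0,0,0,1,1.5,-9,9,0,0,0,1,1.5,-9,9,0,0,0])

```text
time_s: 10.38
ee_pos: [0.5967, -0.2292, 0.2404]
eef_rot: [3.134, -0.006, 0.175]
force: [-0.4, -0.0, 1.3]
grip_width: 0.0008
```

```bash
cat > chk.py <<'E'
from h import *
import sys
im,d=viewer.camera("side"); cv2.imwrite(f"pics/{sys.argv[1]}.png",cv2.resize(im[160:310,220:410],(760,600),interpolation=cv2.INTER_CUBIC))
for c in ["side","top"]:
    if c=="top": im,d=viewer.camera(c)
    h=cv2.cvtColor(im,cv2.COLOR_BGR2HSV).astype(int); H,S=h[...,0],h[...,1]
    v,u=np.mgrid[:400,:640]; w=world(c,u,v,d); box=(d>0)&(w[...,0]>.5)&(w[...,0]<.65)&(w[...,1]<-.05)&(w[...,1]>-.22)
    p=w[box&((H<6)|(H>174))&(S>140)&(w[...,2]>.06)]; q=p[p[:,2]>.138]; print(c,len(p),p.min(0).round(3),p.max(0).round(3),len(q),q.mean(0).round(4))
E
python3 chk.py s2
```

```text
side 320 [ 0.558 -0.144  0.104] [ 0.589 -0.113  0.156] 122 [ 0.5738 -0.1192  0.1473]
top 116 [ 0.562 -0.14   0.099] [ 0.589 -0.085  0.158] 43 [ 0.5729 -0.1163  0.1506]
```

View pics/s2.png

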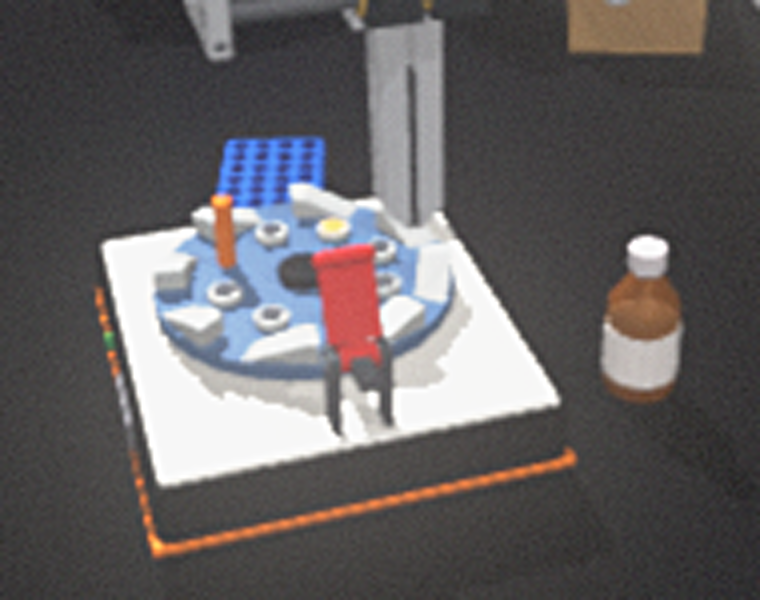

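The pawl is back at its original down pose: the head centroid is within 0.5 mm of the first measurement. One last check of the vial and wheel, then I'll hand in.

```bash
python3 - <<'E'
from h import *
im,d=viewer.camera("top"); a=cv2.imread("pics/top0.png")
def vial(x):
    h=cv2.cvtColor(x[185:200,280:296],cv2.COLOR_BGR2HSV); m=(h[...,0]>95)&(h[...,0]<125)&(h[...,1]>150); return m.sum(),np.argwhere(m).mean(0)
print(vial(a),vial(im),cv2.absdiff(a,im)[140:280,325:400].max(2)[5:30].max())
h=cv2.cvtColor(im,cv2.COLOR_BGR2HSV);v,u=np.mgrid[:400,:640];w=world("top",u,v,d)
m=(h[...,0]>7)&(h[...,0]<22)&(h[...,1]>150)&(w[...,2]>.1)&(w[...,0]<.6)&(w[...,1]>-.1); p=w[m]; print(p.mean(0) if len(p) else None)
print(ticket.hand_in())
E
```

```text
(np.int64(29), array([7.5862069 , 7.34482759])) (np.int64(31), array([7.74193548, 7.25806452])) 156
[0.33698297 0.7863415  0.15280203]
the job is handed in; nothing more can be done
None
```

I tipped the pawl up, pushed the wheel back one notch by its post, pushed the pawl over again, and handed the job in. It finished at about 10.5 s on the robot's clock, with the fingers shut throughout and clear of everything at the end.

- **Pawl:** after the drop, the tab head measured within 1 mm of its starting "fully down" position in both the side and top cameras.
- **Wheel:** before the pawl dropped, the tooth gaps in the wrist views lay between 0.7° short and 2.8° past the new notch. The fully visible gaps were within 1°, and the fit allows about 4.6°. The post had turned about 45°. I did not re-measure the wheel after the drop; the side picture shows it at the new notch.
- **Vial, bottle and rack:** the vial's cap did not move (under 0.2 pixel), and the bottle and rack look undisturbed in the side picture. I did not check the screwdriver, but the arm was not knowingly near it.
- **Checks that failed:**
  - The last top-view post reading picked up another orange object, so it says nothing about the post.
  - The last before/after picture comparison proved nothing either. It showed a large difference, and the arm could have been in view.

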